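# Loosen the left-hand lock nut on the whirler

### The arm

A 6-joint arm with a two-finger parallel gripper is mounted at the origin on the work surface. World frame = base frame: x ahead of the robot, y to its left, z up, the work surface at z = 0. Lengths are in m, angles in degrees, forces in N, time in s.
With the tool pointing down it reaches from about 0.375 to 0.9 m from the base axis. Payload 3.1 kg.
Tool frame: the origin (TCP) lies on the centre line of the jaws, within the pads' length; the fingertips stand 22 mm ahead of it and the grasp point (between the pads) lies 3 mm ahead of it; z points along the fingers, y is the line along which they close (so a half turn about z gives the same grasp; the last joint's range is limited). The gripper opens to 87 mm and grips with 3 to 60 N. Pads are 19 mm wide; open, the fingers measure 117 mm over their backs; the gripper's body (75 mm by 190 mm) begins 51 mm behind the grasp point.
Start: joints at [64.486, 30.224, 82.088, -0, 67.689, -10.227], TCP at [0.165, 0.603, 0.206] pointing down, gripper open.
Joint ranges: [-176.69, 176.69], [-43.24, 126.21], [12.49, 139.97], [-82, 262], [0, 151.66], [-163.58, 163.58]. Speed limits (degrees/s): [159.86, 159.86, 180, 180, 180, 180].

### API

Orientations are given as a 3x3 rotation matrix whose columns are the frame's x, y, z axes.
In Python, from rig import * gives the robot as it stands.
- The arm moves only by the shell command python3 -m jog 'ROWS'. ROWS is text: rows parted by semicolons, each of 7 numbers parted by spaces: the shift along the tool's x, y, z in mm, then the turn, a rotation vector about the tool's x, y, z in rad, then the finger opening in mm, from 0 to 87. In form: tx ty tz ax ay az fingers; .... A call has 1 to 12 rows; each row shifts and turns the commanded pose from where the row before left it, along the tool's axes as they then stand; what a row does not reach is not made up. A row lasts 1/8 s, in which the tool goes at most 62.5 mm and 10.7 degrees, less where a joint would pass 70% of its speed; a pose out of reach is approached as far as the arm can. A call with a gripper value outside its range is refused whole. The fingers move at their own pace and stop on an object; the grip force is fixed at half the most. Time passes only in rows, so rows that do not move let the fingers close. It gives the time, the measured TCP pose, the force, the opening and the grip force at its end, in the units of the state.
- read_state(): the state, without advancing time (a new reading comes with each control period).
- capture(name): name is "scene" or "top" or "wrist"; returns a dict with "color" (384x512x3 uint8, red, green, blue), "camera_matrix" (3x3 intrinsics, pixels), "R" (3x3) and "t" (3): a world point X has camera coordinates R X + t. Camera axes: x right, y down, z forward; pixel columns grow to the right and rows downward; lengths in m; the calibration is good to about 2 mm. A picture is of the moment at which its call begins. There is no depth.
- hand_in(): hands the job in; it is judged then, once.
Trained networks look in the newest picture that a camera, given by its name, has taken for a name from the list of things; names that differ only in an ending like _2 or _b are one class to them, and where a whole thing is asked for, a point or a joint stands for the part that bears it (a point fixed in the world has none). Each returns a list of dicts, best first, with "conf" (0 to 1); they miss things now and then, are a little off and sometimes report something else, mostly with a low value. They report only what shows in the picture. A call takes as long as a camera call. They do not tell look-alikes from the thing itself.
- find_in(camera, target): "at" ([x, y, z] in m, in world coordinates, good to about 4 mm: the middle of the surface that is visible of it).
- trace(camera, target): "pixels" (384x512 bool, what is visible of it).
- place_of(camera, target): "at" ([x, y, z] in m, in world coordinates, good to about 4 mm: a listed point, or the origin of a listed thing).
The state is a dict: "time_s": time; "joint_positions": joint angles; "qvel": joint speeds; "tau": joint torques, N m; "position": TCP position; "tcp_rot": TCP orientation; "force": force on the tool from outside, world axes, zero at the start; "moment": the same for the moment, N m; "opening": opening from 0.0 (shut) to 1.0 (fully open); "grasp_force": force on a finger pad.
Only numpy, scipy, OpenCV 4.12 (cv2) and the standard library are available. Lean on these libraries where they do the work, as an engineer would, in place of code of your own. Each camera call takes 0.05 s, during which the arm holds its last target. There are 200 camera calls.

### The job

The plaster bat on the whirler with the red lock nut is due for changing. Slacken the red nut by at least a sixth of a turn and let go of it: it has a left-hand thread, so it loosens clockwise as seen from above, and turning it the usual way only jams it tighter, so do not tighten it. Leave the blue nut on the other whirler as it is, and do not shift or tip the blue glaze pot.

Things in the scene. Friction and masses are not known exactly. Their poses are not given: they have to be found in the camera images.
- red_nut_grip (a point): Grip point of the red lock nut, on its upright axis, 129 mm above the table. The nut is an upright red bar 70 mm long (this frame's x), 16 thick (y; pinch across this), 36 tall, on a round red foot 42 across, 7 high. Bar top 13 mm above this point, foot top 23 below, white plaster bat 33 below. z up; the frame turns with the nut; the bar is alike both ways round and starts in any direction.
- red_nut (a joint): Turn of the red nut in rad: 0 at the start (tight), growing as it is turned clockwise seen from above, which loosens it (left-hand thread), up to 3.0. Below 0 it is being tightened; it jams at -0.5. It turns stiffly (steady drag about 0.2 N m), rises 4 mm per full turn and stays where it is left.
- blue_nut_end (a point): Point near one end of the bar of the blue lock nut, 32 mm from its axis, 129 mm above the table; that nut has the red one's shape and size. Each nut sits at the middle of a whirler: a turntable 190 mm across, fixed and locked, with a bare white bat 180 across whose top is 96 mm above the table. The two stand side by side; which has the red nut varies.
- glaze_pot: A loose blue ceramic cup of glaze colour without a handle, 72 mm across the rim and 80 mm high, standing on the table beyond and between the whirlers; origin at the centre of its underside, z up. Not to be disturbed.
There are look-alikes about, which are no part of the job. Leave any purple look-alike of the part that bears red_nut_grip alone.

How it is judged:
By the outcome, as a careful person would: the job done as asked, in the order asked, and still so for the second after the job is handed in, with the robot touching nothing.
It also fails if it takes over 32 s, if anything falls off the work surface, if the arm or the gripper's body presses on something with over 40 N, if the wrist force passes 120 N, or if a joint passes its speed limit or range.

## Working session

There is one attempt and no reset: what is moved stays moved. The work goes in short steps, Python scripts to look and compute and a shell command to move; the robot and the scene stay as the last step left them, time stands still between calls to the robot, and variables do not carry over. Pictures are saved under pics/ and viewed, at most 10 in all, crops included, and the job is handed in when it is done.

```bash
mkdir -p pics; python3 - <<'E'
from rig import *
import cv2, numpy as np
ims=[]
for c in ("scene","top"):
    d=capture(c); im=d["color"][:,:,::-1].copy(); cv2.imwrite(f"pics/{c}0.png",im); ims.append(im)
    for t in ("red_nut_grip","blue_nut_end","glaze_pot"):
        for r in place_of(c,t): 
            p=d["camera_matrix"]@(d["R"]@np.array(r["at"])+d["t"]); print(c,t,np.round(r["at"],3),round(r["conf"],2),np.round(p[:2]/p[2]))
cv2.imwrite("pics/both.png",cv2.resize(np.vstack(ims),(400*1,600)))
s=read_state(); print(s["tcp_rot"],s["position"],s["time_s"])
E
```

```text
scene red_nut_grip [ 0.575 -0.231  0.132] 0.83 [154. 216.]
scene red_nut_grip [ 0.343 -0.259  0.126] 0.73 [119. 152.]
scene blue_nut_end [0.498 0.2   0.128] 0.7 [339. 143.]
top red_nut_grip [ 0.577 -0.229  0.133] 0.89 [359. 168.]
top glaze_pot [ 0.726  0.037 -0.002] 0.7 [235. 117.]
[[-9.64635202e-01  2.63588531e-01 -1.17896923e-04]
 [ 2.63588556e-01  9.64635152e-01 -3.10789787e-04]
 [ 3.18068923e-05 -3.30875049e-04 -9.99999945e-01]] [0.16468537 0.60277713 0.20571151] 0.4
```

View pics/scene0.png

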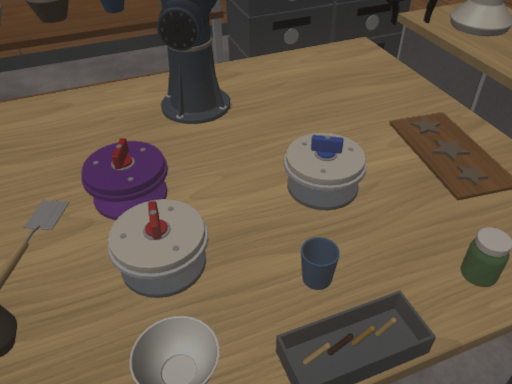

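View pics/top0.png

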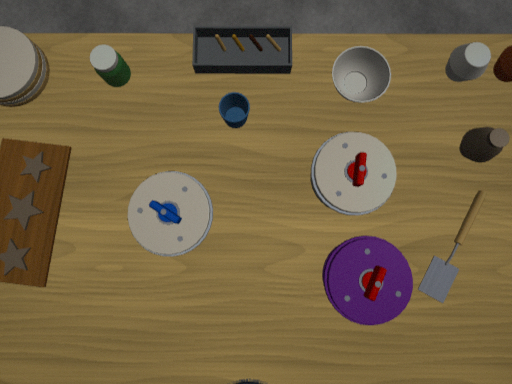

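The scene shows three nuts. The candidates for the red one are at top (360,169), a red nut on a white bat, and top (375,283), a red nut on a purple whirler, which is the look-alike. The blue nut is at (166,212) and the pot at (235,110). The white-bat nut fits, since it has the white plaster bat and stands beside the blue whirler. I'll confirm it with a crop and measure the bar.

```bash
cat > h.py <<'E'
from rig import *
import cv2, numpy as np
def plane(d,px,z):
    K,R,t=d["camera_matrix"],d["R"],d["t"]; c=-R.T@t
    r=np.c_[px,np.ones(len(px))]@np.linalg.inv(K).T@R
    return c+r*((z-c[2])/r[:,2])[:,None]
def bar(d,near,z=0.142,rad=0.045):
    hsv=cv2.cvtColor(d["color"],cv2.COLOR_RGB2HSV); h,s,v=cv2.split(hsv)
    m=((h<8)|(h>172))&(s>150)&(v>60)
    ys,xs=np.nonzero(m); P=plane(d,np.c_[xs,ys],z); k=np.hypot(*(P[:,:2]-near).T)<rad
    q=P[k,:2]; br=v[ys[k],xs[k]]
    return q,br,np.c_[xs,ys][k]
E
python3 - <<'E'
from h import *
d=capture("top"); q,br,px=bar(d,[.577,-.229])
print("cam",-d["R"].T@d["t"],len(q))
r=cv2.minAreaRect((q*1000).astype(np.float32)); print(r)
u,s,vt=np.linalg.svd(q-q.mean(0)); print(q.mean(0),np.degrees(np.arctan2(vt[0,1],vt[0,0])),s)
im=d["color"][120:330,300:440,::-1]; cv2.imwrite("pics/crop.png",cv2.resize(im,None,fx=2.8,fy=2.8,interpolation=2))
E
```

```text
cam [ 0.44501563 -0.00158678  0.93105278] 297
((575.679443359375, -221.35560607910156), (35.711341857910156, 66.18968963623047), 85.30715942382812)
[ 0.57359853 -0.22429938] 166.73981035787315 [0.30662795 0.17176631]
```

View pics/crop.png

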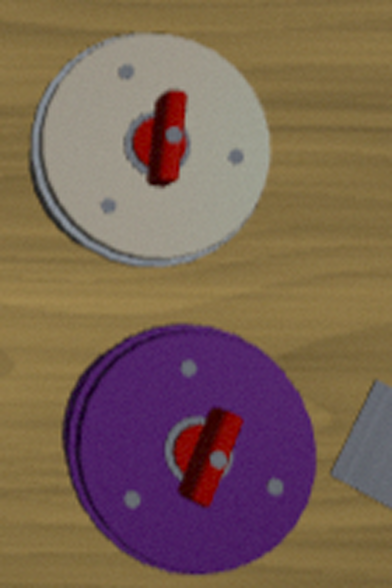

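The crop confirms it: the upper nut (full-picture pixel 360,169) is on the white bat, and the lower one is on the purple look-alike. The bar's yaw is about -8°. I'll travel at the current height, which clears everything.

```bash
python3 -m jog '-20 -20 -10 0 0 0 87;-34 -38 -10 0 0 0 87;-34 -38 0 0 0 0 87;-34 -38 0 0 0 0 87;-34 -38 0 0 0 0 87;-34 -38 0 0 0 0 87;-34 -38 0 0 0 0 87;-34 -38 0 0 0 0 87;-34 -38 0 0 0 0 87;-34 -38 0 0 0 0 87;-34 -38 0 0 0 0 87;-34 -38 0 0 0 0 87'
python3 -m jog '-34 -38 0 0 0 0 87;-34 -38 0 0 0 0 87;-34 -38 0 0 0 0 87;-34 -38 0 0 0 0 87;-34 -38 0 0 0 0 87;-34 -38 0 0 0 0 87;0 0 0 0 0 -0.13 87;0 0 0 0 0 0 87;0 0 0 0 0 0 87'
python3 - <<'E'
from h import *
s=read_state(); R=s["tcp_rot"]; print(s["position"],s["joint_positions"],np.degrees(np.arctan2(R[1,1],R[0,1])))
d=capture("wrist"); cv2.imwrite("pics/w1.png",d["color"][:,:,::-1]); print(-d["R"].T@d["t"])
print(place_of("wrist","red_nut_grip"))
q,br,px=bar(d,[.577,-.229]); print(len(q),cv2.minAreaRect((q*1000).astype(np.float32)))
E
```

```text
time_s: 1.95
position: [0.4302, 0.0749, 0.2262]
tcp_rot: [[-0.965, 0.264, 0.001], [0.264, 0.965, 0.0], [-0.001, 0.0, -1.0]]
force: [1.4, -0.0, 0.2]
opening: 1.002
grasp_force: 0.0
time_s: 3.08
position: [0.5656, -0.1966, 0.2258]
tcp_rot: [[-0.99, 0.138, -0.0], [0.138, 0.99, 0.0], [0.0, 0.0, -1.0]]
force: [0.1, 0.7, 0.4]
opening: 1.0
grasp_force: 0.0
[ 0.56564475 -0.19655731  0.22581501] [-2.98471626e+01  2.69509131e+01  8.46635820e+01  5.63696420e-03
  6.84183948e+01 -1.11939681e+02] 82.09043870595913
[ 0.48522333 -0.18483608  0.40337397]
[{'at': [0.5758, -0.2304, 0.1307], 'conf': 0.86}]
755 ((575.4014282226562, -231.6331329345703), (34.71493911743164, 61.83866882324219), 60.33121871948242)
```

View pics/w1.png

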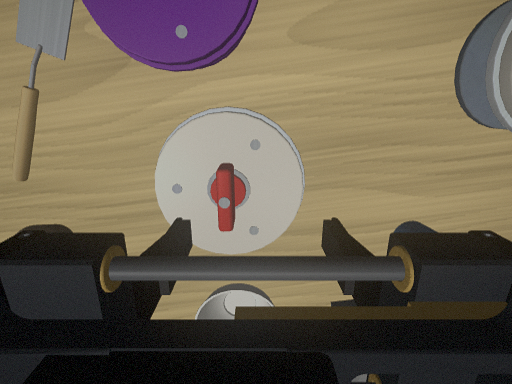

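The wrist view shows the red bar from about (226,168) to (226,228) with its centre stud at (224,203), on the white bat. I'll fit its axis.

```bash
python3 - <<'E'
from h import *
d=capture("wrist"); hsv=cv2.cvtColor(d["color"],cv2.COLOR_RGB2HSV)
m=((hsv[...,0]<8)|(hsv[...,0]>172))&(hsv[...,1]>110)
rows=[];
for y in range(160,236,3):
    x=np.nonzero(m[y,200:255])[0]+200
    if len(x): print(y,x.min(),x.max(),d["color"][y,x.min():x.max()+1,0][::3])
print("dot",plane(d,np.array([[224,203.]]),.142))
P=plane(d,np.array([[226,168],[226,228],[224,203.],[226,165],[226,231]]),.142);print(P)
E
```

```text
169 218 227 [100 105 100 103]
172 216 230 [140 159 156 148 128]
175 216 230 [136 168 163 157 136]
178 216 238 [127 169 162 155 140  91 141 143]
181 214 241 [156 151 166 160 150 127  82 156 155 107]
184 212 243 [161 157 160 165 155 154 110  87 154 154 152]
187 211 244 [165 156 151 163 158 154 127  87 156 155 155 117]
190 210 245 [138 157 142 164 160 153 142  98 122 156 154 153]
193 211 244 [166 158 141 163 159 154 132  83 157 153 154 151]
196 212 244 [162 155 156 163 142 157 119  82 154 155 155]
199 213 242 [150 157 141 139 142 119 105 105 157 154]
202 216 240 [157 137 142 139 142 103 101 155 150]
205 218 235 [155 136 139 139 119  83]
208 218 231 [150 157 149 153 122]
211 218 231 [146 157 155 154 121]
214 218 231 [141 160 153 152 124]
217 218 232 [133 161 155 150 126]
220 218 233 [139 160 155 152 127  82]
223 218 232 [128 155 152 154 128]
226 219 232 [153 157 151 151 114]
229 220 231 [147 150 151 145]
dot [[ 0.57693336 -0.23103706  0.142     ]]
[[ 0.54069565 -0.22268615  0.142     ]
 [ 0.60518312 -0.23381436  0.142     ]
 [ 0.57693336 -0.23103706  0.142     ]
 [ 0.53769788 -0.22216884  0.142     ]
 [ 0.60865211 -0.23441298  0.142     ]]
```

```bash
python3 - <<'E'
import cv2
cv2.imwrite("pics/w1c.png",cv2.resize(cv2.imread("pics/w1.png")[150:245,170:285],None,fx=6,fy=6,interpolation=0))
E
```

```text
(no output)
```

View pics/w1c.png

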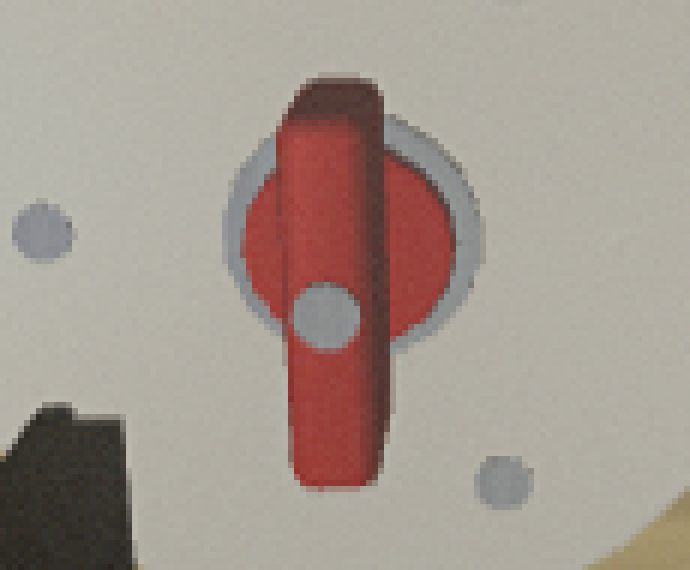

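The axis is at (0.577, -0.231) and the bar's yaw is -7°. I'll go over it, down, and grip.

```bash
python3 -m jog '-16 -32.5 0 0 0 -0.016 87;0 0 30 0 0 0 87;0 0 30 0 0 0 87;0 0 20 0 0 0 87;0 0 11 0 0 0 87;0 0 0 0 0 0 60;0 0 0 0 0 0 30'
python3 -m jog '0 0 0 0 0 0 0;0 0 0 0 0 0 0;0 0 0 0 0 0 0;0 0 0 0 0 0 0'
python3 - <<'E'
from h import *
s=read_state(); R=s["tcp_rot"]; print(s["opening"]*87,s["position"],s["joint_positions"],s["force"],s["moment"],s["grasp_force"])
E
```

```text
time_s: 4.1
position: [0.5781, -0.2319, 0.1359]
tcp_rot: [[-0.993, 0.12, 0.002], [0.12, 0.993, -0.001], [-0.002, -0.001, -1.0]]
force: [-0.6, -0.2, 0.9]
opening: 0.853
grasp_force: 0.0
time_s: 4.6
position: [0.5774, -0.2316, 0.1349]
tcp_rot: [[-0.993, 0.121, 0.0], [0.121, 0.993, -0.0], [-0.0, -0.0, -1.0]]
force: [-0.0, -0.2, -0.0]
opening: 0.401
grasp_force: 0.0
34.86484075863481 [ 0.57742163 -0.23162989  0.13493913] [-3.21356511e+01  3.47990412e+01  8.62831481e+01  6.65857345e-04
  5.89111867e+01 -1.15211063e+02] [-0.03879118 -0.19167006 -0.00983089] [0.00109682 0.02234767 0.00675358] 0.0
```

```bash
python3 -m jog '0 0 0 0 0 0 0;0 0 0 0 0 0 0;0 0 0 0 0 0 0;0 0 0 0 0 0 0'
python3 -c "
from rig import *
s=read_state();print(s['opening']*87,s['moment'],s['grasp_force'])"
```

```text
time_s: 5.1
position: [0.5774, -0.2316, 0.1348]
tcp_rot: [[-0.993, 0.12, 0.0], [0.12, 0.993, 0.0], [-0.0, 0.0, -1.0]]
force: [0.4, 0.0, -0.6]
opening: 0.019
grasp_force: 0.0
1.6370317477943297 [ 0.01865585  0.00213406 -0.01167493] 0.0
```

The fingers closed to about 1.6 mm with no force, so they hold nothing. I'll look.

```bash
python3 - <<'E'
from h import *
a=capture("wrist"); t=capture("top"); s=capture("scene")
A=cv2.resize(a["color"][100:300,130:390],(520,400)); B=cv2.resize(s["color"][110:310,60:260],(400,400)) 
cv2.imwrite("pics/w2.png",cv2.resize(np.hstack([A,B])[:,:,::-1],(800,348)))
print(place_of("scene","red_nut_grip"),place_of("top","red_nut_grip"))
E
```

```text
[{'at': [0.5776, -0.2315, 0.1285], 'conf': 0.61}] [{'at': [0.5761, -0.2327, 0.132], 'conf': 0.46}]
```

View pics/w2.png

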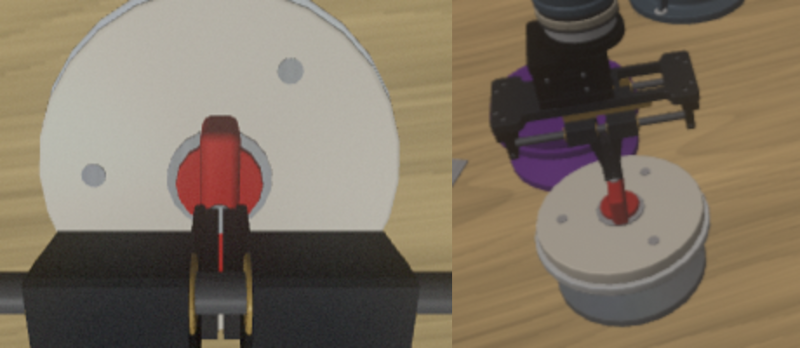

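The fingers look shut above the bar, with red visible beneath them. I'll check heights by projection.

```bash
python3 - <<'E'
from h import *
s=capture("scene"); st=read_state(); p=st["position"]; print(p,st["opening"],st["force"])
im=cv2.resize(s["color"][150:270,90:230,::-1],None,fx=5,fy=5,interpolation=2)
def pr(X):
    v=s["camera_matrix"]@(s["R"]@np.array(X)+s["t"]); v=v[:2]/v[2]; return tuple(int(a) for a in (v-[90,150]+.5)*5)
for z,c in ((p[2]+.05,(255,255,0)),(p[2]-.022,(0,255,0)),(.142,(255,0,0)),(.106,(0,255,255)),(.096,(255,255,255))):
    cv2.circle(im,pr([p[0],p[1],z]),4,c,-1); print(z,pr([p[0],p[1],z]))
a=np.radians(-7);e=np.array([np.cos(a),np.sin(a),0])*.035
for k in(-1,1):
  for z in (.142,.106): cv2.circle(im,pr(np.array([.577,-.231,z])+k*e),3,(255,0,255),-1)
cv2.imwrite("pics/s3.png",im)
E
```

```text
[ 0.57741527 -0.23158166  0.13483857] 0.002213215858270971 [-0.54209663  0.26205044 -0.70272645]
0.1848385736984834 (297, 226)
0.11283857369848341 (329, 371)
0.142 (316, 314)
0.106 (331, 383)
0.096 (335, 402)
```

View pics/s3.png

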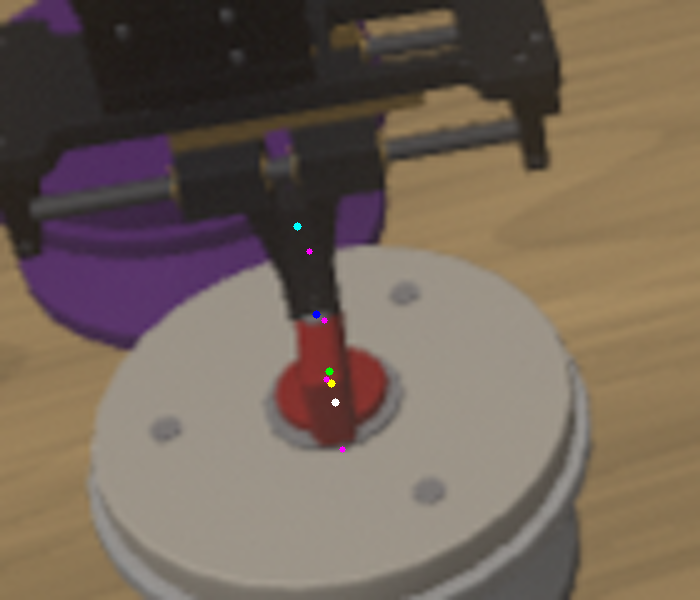

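```bash
python3 - <<'E'
from h import *
d=capture("wrist"); st=read_state(); p=np.array(st["position"]);T=np.array(st["tcp_rot"])
for x in (-.0095,.0095):
  for y in (-.0435,.0435,-.0585,0):
    for z in (.022,.0,-.008,-.02,-.048):
      X=p+T@[x,y,z]; v=d["camera_matrix"]@(d["R"]@X+d["t"]); print(x,y,z,np.round(v[:2]/v[2]))
im=cv2.resize(d["color"][190:320,200:330,::-1],None,fx=4.6,fy=4.6,interpolation=2); cv2.imwrite("pics/w4.png",im)
E
```

```text
-0.0095 -0.0435 0.022 [202. 222.]
-0.0095 -0.0435 0.0 [196. 235.]
-0.0095 -0.0435 -0.008 [193. 240.]
-0.0095 -0.0435 -0.02 [189. 249.]
-0.0095 -0.0435 -0.048 [177. 275.]
-0.0095 0.0435 0.022 [309. 222.]
-0.0095 0.0435 0.0 [315. 235.]
-0.0095 0.0435 -0.008 [317. 240.]
-0.0095 0.0435 -0.02 [321. 249.]
-0.0095 0.0435 -0.048 [333. 275.]
-0.0095 -0.0585 0.022 [183. 223.]
-0.0095 -0.0585 0.0 [175. 235.]
-0.0095 -0.0585 -0.008 [172. 240.]
-0.0095 -0.0585 -0.02 [166. 249.]
-0.0095 -0.0585 -0.048 [151. 275.]
-0.0095 0 0.022 [256. 222.]
-0.0095 0 0.0 [255. 235.]
-0.0095 0 -0.008 [255. 240.]
-0.0095 0 -0.02 [255. 249.]
-0.0095 0 -0.048 [255. 275.]
0.0095 -0.0435 0.022 [200. 200.]
0.0095 -0.0435 0.0 [194. 211.]
0.0095 -0.0435 -0.008 [191. 215.]
0.0095 -0.0435 -0.02 [187. 223.]
0.0095 -0.0435 -0.048 [174. 244.]
0.0095 0.0435 0.022 [311. 200.]
0.0095 0.0435 0.0 [317. 211.]
0.0095 0.0435 -0.008 [319. 215.]
0.0095 0.0435 -0.02 [324. 223.]
0.0095 0.0435 -0.048 [336. 244.]
0.0095 -0.0585 0.022 [181. 200.]
0.0095 -0.0585 0.0 [173. 211.]
0.0095 -0.0585 -0.008 [169. 215.]
0.0095 -0.0585 -0.02 [164. 223.]
0.0095 -0.0585 -0.048 [146. 244.]
0.0095 0 0.022 [255. 200.]
0.0095 0 0.0 [255. 211.]
0.0095 0 -0.008 [255. 215.]
0.0095 0 -0.02 [255. 223.]
0.0095 0 -0.048 [255. 244.]
```

View pics/w4.png

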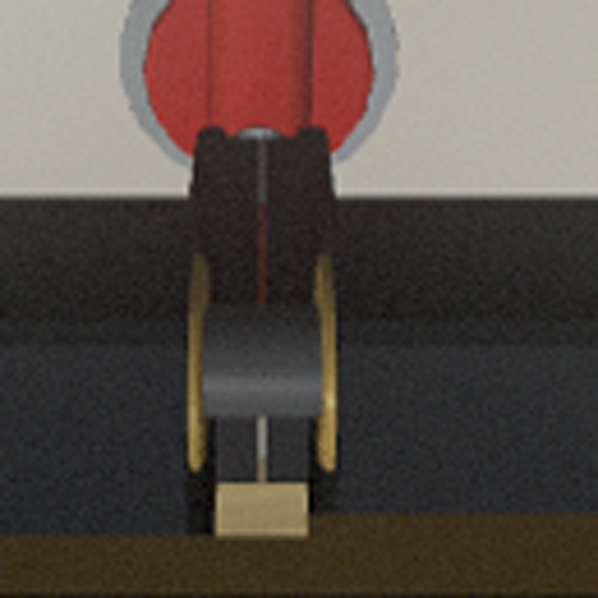

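Fingertips in both wrist pictures (row ~219) project to about 11 mm *behind* the TCP. The fingers therefore end about 33 mm short of the stated 22 mm ahead, and they closed just above the bar top. I'll open, go down about 24 mm in small steps watching the force, and grip again.

```bash
python3 -m jog '0 0 0 0 0 0 50;0 0 0 0 0 0 50;0 0 0 0 0 0 50;0 0 0 0 0 0 50;0 0 0 0 0 0 50;0 0 6 0 0 0 50;0 0 6 0 0 0 50'
python3 -m jog '0 0 4 0 0 0 50;0 0 4 0 0 0 50;0 0 4 0 0 0 50;0 0 0 0 0 0 50'
```

```text
time_s: 6.32
position: [0.5773, -0.2315, 0.1224]
tcp_rot: [[-0.993, 0.12, -0.0], [0.12, 0.993, 0.0], [0.0, 0.0, -1.0]]
force: [-0.3, -0.4, -0.2]
opening: 0.565
grasp_force: 0.0
time_s: 6.82
position: [0.5772, -0.2315, 0.1104]
tcp_rot: [[-0.993, 0.12, -0.001], [0.12, 0.993, 0.0], [0.001, 0.0, -1.0]]
force: [0.3, 0.2, 0.6]
opening: 0.575
grasp_force: 0.0
```

```bash
python3 -m jog '0 0 0 0 0 0 0;0 0 0 0 0 0 0;0 0 0 0 0 0 0;0 0 0 0 0 0 0;0 0 0 0 0 0 0;0 0 0 0 0 0 0;0 0 0 0 0 0 0'
```

```text
time_s: 7.7
position: [0.5774, -0.2321, 0.111]
tcp_rot: [[-0.993, 0.121, 0.0], [0.121, 0.993, -0.001], [-0.0, -0.001, -1.0]]
force: [-0.3, -2.9, 1.0]
opening: 0.179
grasp_force: 30.0
```

Gripped: 15.6 mm opening, 30 N. Clockwise from above is positive about tool z. I'll make a small first turn and check.

```bash
python3 -m jog '0 0 0 0 0 0.06 0;0 0 -0.1 0 0 0.1 0;0 0 -0.1 0 0 0.1 0'; python3 -c "
from rig import *
s=read_state();print(s['moment'])"
```

```text
time_s: 8.07
position: [0.5774, -0.2324, 0.1111]
tcp_rot: [[-0.928, 0.373, -0.0], [0.373, 0.928, -0.002], [-0.0, -0.002, -1.0]]
force: [-1.7, -3.4, 0.5]
opening: 0.181
grasp_force: 30.0
[-0.55822019  0.20041318  0.26716214]
```

```bash
python3 -m jog '0 0 -0.1 0 0 0.12 0;0 0 -0.1 0 0 0.12 0;0 0 -0.1 0 0 0.12 0;0 0 -0.1 0 0 0.12 0;0 0 -0.1 0 0 0.12 0;0 0 -0.1 0 0 0.12 0;0 0 -0.1 0 0 0.12 0;0 0 -0.1 0 0 0.12 0;0 0 -0.1 0 0 0.12 0;0 0 -0.1 0 0 0.12 0;0 0 0 0 0 0 0'
```

```text
time_s: 9.45
position: [0.5763, -0.2331, 0.1119]
tcp_rot: [[0.009, 1.0, -0.002], [1.0, -0.009, -0.003], [-0.003, -0.002, -1.0]]
force: [-2.9, -5.5, -0.7]
opening: 0.178
grasp_force: 30.0
```

The tool turned about 83°. I'll release, rise straight up and check.

```bash
python3 -m jog '0 0 0 0 0 0 50;0 0 0 0 0 0 50;0 0 0 0 0 0 50;0 0 0 0 0 0 50;0 0 0 0 0 0 50;0 0 -15 0 0 0 50;0 0 -30 0 0 0 50;0 0 -40 0 0 0 50;0 0 -40 0 0 0 50;0 0 0 0 0 0 50;0 0 0 0 0 0 50'
python3 - <<'E'
from h import *
d=capture("wrist"); cv2.imwrite("pics/w5.png",d["color"][:,:,::-1])
e=capture("top"); im=e["color"][60:330,130:440,::-1]; a=cv2.resize(d["color"][:,:,::-1],(400,300)); b=cv2.resize(im,(345,300)); cv2.imwrite("pics/end.png",np.hstack([a,b]))
E
```

```text
time_s: 10.82
position: [0.577, -0.2314, 0.2373]
tcp_rot: [[0.01, 1.0, -0.0], [1.0, -0.01, 0.0], [0.0, -0.0, -1.0]]
force: [-1.2, -0.1, -0.3]
opening: 0.575
grasp_force: 0.0
```

View pics/end.png

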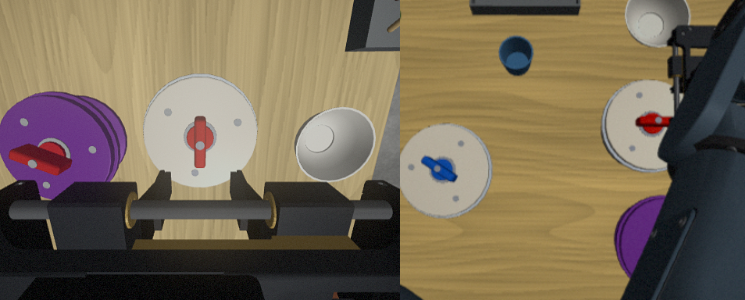

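The left half is the wrist view. The bar at (200,142) is in line with the turned tool, pointing along world y, and the fingers are clear of it. In the top view on the right, the blue nut and the pot are unmoved. The nut has turned about 83° clockwise.

```bash
python3 -c "
from rig import *
print(hand_in())"
```

```text
the job is handed in; nothing more can be done
None
```

I slackened the red nut about 83° clockwise (more than the 60° asked), let go of it and handed the job in at about 11 s; in the last pictures the blue nut and glaze pot are where they started.

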